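# Set up a spindle in V-blocks for a run-out check

### The arm

A 6-joint arm with a two-finger parallel gripper is mounted at the origin on a cart in front of the work surface, level with it; the furniture and walls round the work are solid. World frame = base frame: x ahead of the robot, y to its left, z up, the work surface at z = 0. Lengths are in m, angles in degrees, forces in N, time in s.
With the tool pointing down it reaches from about 0.3 to 0.75 m from the base axis. Payload 8.5 kg.
Tool frame: the origin (TCP) lies on the centre line of the jaws, within the pads' length; the fingertips stand tips_ahead ahead of it and the grasp point (between the pads) lies 3 mm ahead of it (tips_ahead is the distance from the TCP to the fingertips, in m); z points along the fingers, y is the line along which they close (so a half turn about z gives the same grasp; the last joint's range is limited). The gripper opens to 85 mm and grips with 20 to 120 N. Pads are 22 mm wide; open, the fingers measure 114 mm over their backs; the gripper's body (76 mm by 85 mm) begins 54 mm behind the grasp point. The pads swing forward as they close: fully open they stand 13 mm farther back than shut.
Start: joints at [-82.981, 21.807, 74.336, -0, 83.858, -12.336], TCP at [0.182, -0.519, 0.253] pointing down, gripper open.
Joint ranges: [-178.18, 178.18], [-50.72, 133.34], [12.68, 142.11], [-81.47, 261.47], [9.98, 163.14], [-165.26, 165.26]. Speed limits (degrees/s): [136.94, 136.94, 180, 180, 180, 180].

### API

Orientations are given as a 3x3 rotation matrix whose columns are the frame's x, y, z axes.
In Python, from rig import observe, get_image, close_job, tips_ahead gives the robot as it stands.
- The arm moves only by the tool step_hand, called after "Request:" by a JSON object that holds its "name" and its "arguments". Schema: {"type":"object","properties":{"ticks":{"type":"object","properties":{"dx":{"type":"array","items":{"type":"number"},"minItems":1,"maxItems":10},"dy":{"type":"array","items":{"type":"number"},"minItems":1,"maxItems":10},"dz":{"type":"array","items":{"type":"number"},"minItems":1,"maxItems":10},"twist":{"type":"array","items":{"type":"number"},"minItems":1,"maxItems":10},"aperture":{"type":"array","items":{"type":"number"},"minItems":1,"maxItems":10}},"additionalProperties":false,"required":["dx","dy","dz","twist","aperture"]},"grip_force":{"type":"number"},"only":{"type":"string"},"quiet":{"type":"boolean"},"lines":{"type":"string"}},"required":["ticks"],"additionalProperties":false}. ticks is an object with one list for each field, all of the same length, 1 to 10, a row being the entries at one place: dx, dy, dz (the shift in shares of the most that a row can go, 1 being 50 mm), twist (a turn about the tool's z in normalised numbers (1 is 90 degrees)), aperture (the finger opening in m); each row shifts and turns the commanded pose from where the row before left it, along the tool's axes as they then stand; what a row does not reach is not made up. A row lasts 1/10 s, in which the tool goes at most 0.05 m and 8.59 degrees, less where a joint would pass 70% of its speed; a pose out of reach is approached as far as the arm can. The fingers move at their own pace and stop on an object; grip_force is the grip in N (left out, the last holds). Time passes only in rows, so rows that do not move let the fingers close. The tool returns the time, the measured TCP pose, the force, the opening and the grip force at its end. only (a regular expression) keeps the lines of the reply that match it, lines (a string "A,B") keeps lines A to B, and quiet returns only ok. Shift and turn numbers lie between -1 and 1, and a call with a number outside is refused. Input that does not fit is refused with a message, and nothing moves.
- observe(): the state, without advancing time (a new reading comes with each control period).
- get_image(name): name is "side" or "top" or "wrist"; returns a dict with "pixels" (480x640x3 uint8, red, green, blue), "depth" (480x640 float32, m along the optical axis (not along the pixel's ray), 0 where there is no reading), "K" (3x3 intrinsics, pixels), "extrinsics" (4x4, takes a point from world to camera coordinates). Camera axes: x right, y down, z forward; pixel columns grow to the right and rows downward; lengths in m; the calibration is good to about 2 mm. The wrist camera is an equidistant fisheye: a pixel r from the principal point sees the ray r / f radians off the axis. A picture is of the moment at which its call begins.
- close_job(): hands the job in; it is judged then, once.
The state is a dict: "time_s": time; "q": joint angles; "qvel": joint speeds; "joint_efforts": joint torques, N m; "position": TCP position; "tool_rot": TCP orientation; "ft_force": force on the tool from outside, world axes, zero at the start; "wrist_torque": the same for the moment, N m; "grip_width": finger opening in m; "gripper_force": force on a finger pad.
Only numpy, scipy, OpenCV 4.12 (cv2) and the standard library are available. Lean on these libraries where they do the work, as an engineer would, in place of code of your own. Each camera call takes 0.05 s, during which the arm holds its last target. There are 200 camera calls.

### The job

Set up the spindle for a run-out check on the granite plate. Stand the second V-block 100 mm (centre to centre) to the right of the one already on the plate, grooves in line, and lay the spindle in both grooves, one bearing seat in each V, collar midway between them and hexagon end to the right; then stand the stop block on the plate just off the spindle's left (stub) end, a broad face towards it and less than 10 mm away, and last set the dial indicator behind the spindle with its plunger resting, pressed in a little, on top of the collar. Set everything down gently, and leave the caliper and the micrometer where they lie.

Things in the scene. Friction and masses are not known exactly. Their poses are not given: they have to be found in the camera images.
- plate: fixed dark granite surface plate, 200 (x) x 300 (y) x 50 mm high, its long side roughly across the robot's view; origin at the centre of its underside, so its top is at z = 50 mm in its frame
- v_block_left: steel V-block standing loose in the left half of the plate; 35 mm along its groove (x) x 60 mm wide (y) x 40 mm high, about 380 g; 90 degree groove, 40 mm wide at the top, its bottom 20 mm above the base. Origin: centre of the underside; x axis along the groove to the robot's right (roughly world -y), y axis to the back, away from the robot. Need not be moved
- v_block_right: the second, identical V-block (35 x 60 x 40 mm, about 380 g, groove along its x, flanks 60 mm apart along its y), standing loose on the desk in front of the plate; symmetric, either way round is right; origin at the centre of its underside
- spindle: steel spindle, 180 mm, about 400 g, lying on the desk; origin on its axis at the collar's middle, x along it. In x: stub dia 18 mm, -90 to -67; seat dia 24, to -22; collar dia 36, to +22; seat dia 24, to +76; dark hexagon 36 across flats, to +90. Roll arbitrary. Axis 18 mm over the desk; in the Vs 36 mm, and the collar's top 54 mm, over the plate. Grip the collar
- stop_block: plain machined steel stop block, 40 (x) x 24 (y) x 44 mm high (110 g), with a small hole in its top, standing loose on the desk in front of the plate; origin at the centre of its underside; its broad 40 x 44 mm faces look along its y axis
- dial_stand: dial indicator on a stand, 600 g, loose on the desk: dark base 55 (x) x 50 (y) x 45 mm, square post 16 x 16 mm on its centre up to 173 mm (clamp from 101 to 123), arm along -x to a 43 mm dial, its white face looking along -x, top 139 mm high. Origin: centre of the base's underside. Grip the post above the clamp from above. In use it stands behind the spindle, -x pointing over it to the front
- tip (a point): lowest point of the small brass ball under the dial's plunger, at (-80, 0, 51.5) mm in the dial stand's frame when free; gives upward up to 10 mm against a soft spring (about 0.5 N): resting on the collar's top it is pressed in about 2.5 mm when the stand is down on the plate
- caliper: bystander: steel caliper, 225 mm long, lying on the desk to the right of the plate; origin at the centre of its underside
- micrometer: bystander: micrometer with dark bow, 134 mm long, lying on the desk right of the caliper; origin at the centre of its underside

How it is judged (in metres and radians):
On the way, in this order (a step that is already met when the one before it is completed fails the run):
1. the second V-block stands on the plate near the first (z of v_block_right in the frame of plate between 0.047 and 0.053 m and horizontal distance between v_block_right and v_block_left between 0.08 and 0.13 m), for 0.2 s.
2. then the spindle lies in both grooves (z of spindle in the frame of v_block_left between 0.034 and 0.041 m and z of spindle in the frame of v_block_right between 0.034 and 0.041 m and x of v_block_left in the frame of spindle between -0.07 and -0.03 m), for 0.2 s.
3. then the stop block stands on the plate at the stub end (z of stop_block in the frame of plate between 0.047 and 0.053 m and x of stop_block in the frame of spindle between -0.14 and -0.098 m), for 0.2 s.
4. last the dial stand is on the plate, its plunger pressed by the collar (z of dial_stand in the frame of plate between 0.047 and 0.053 m and z of tip in the frame of dial_stand above 0.052 m), for 0.2 s.
At the end, for the whole second after the job is handed in: V-blocks 88-112 mm apart, in line within 9 mm and 7 deg; spindle in both Vs, hexagon right, collar middle 37-63 mm from each; stop face at most 12 mm off the stub, within 13 mm of line, square within 11 deg; dial behind, tip on collar pressed in 0.5-8 mm; all upright on the plate, free, at rest (all of step 4 and z of v_block_left in the frame of plate between 0.047 and 0.053 m and angle between each of v_block_left, v_block_right, stop_block, dial_stand's own z axis and vertical below 0.06 rad and z of v_block_right in the frame of plate between 0.047 and 0.053 m and z of stop_block in the frame of plate between 0.047 and 0.053 m and x of v_block_right in the frame of v_block_left between 0.088 and 0.112 m and y of v_block_right in the frame of v_block_left between -0.009 and 0.009 m and angle between the x axis of v_block_right and the x axis of v_block_left, either way round below 0.13 rad and z of spindle in the frame of v_block_left between 0.034 and 0.041 m and z of spindle in the frame of v_block_right between 0.034 and 0.041 m and y of spindle in the frame of v_block_left between -0.008 and 0.008 m and y of spindle in the frame of v_block_right between -0.008 and 0.008 m and x of v_block_left in the frame of spindle between -0.063 and -0.037 m and x of v_block_right in the frame of spindle between 0.037 and 0.063 m and x of stop_block in the frame of spindle between -0.114 and -0.1 m and y of stop_block in the frame of v_block_left between -0.013 and 0.013 m and angle between the y axis of stop_block and the x axis of v_block_left, either way round below 0.2 rad and y of dial_stand in the frame of v_block_left above 0.045 m and x of tip in the frame of spindle between -0.018 and 0.018 m and z of tip in the frame of dial_stand below 0.0595 m and contact force between dial_stand and spindle above 0.05 N and linear speed of each of v_block_left, v_block_right, spindle, stop_block, dial_stand below 0.02 m/s and angular speed of each of v_block_left, v_block_right, spindle, stop_block, dial_stand below 0.2 rad/s); the robot touches nothing.
It fails at once if the caliper or the micrometer is shifted by more than 20 mm (distance of any of caliper, micrometer from where it was at the start of the episode above 0.02 m).
It fails at once if a part is dropped or rammed down (more than 80 N between spindle and V-blocks, or between a part and the plate) (contact force between spindle and v_block_left above 80 N or contact force between spindle and v_block_right above 80 N or contact force between any of dial_stand, v_block_right, stop_block, spindle and plate above 80 N).
It also fails if it takes over 106 s, if anything falls off the work surface, if the arm or the gripper's body presses on something with over 40 N, if the wrist force passes 120 N, or if a joint passes its speed limit or range.

## Working session

There is one attempt and no reset: what is moved stays moved. The work goes in short steps, Python scripts to look and compute and a tool call to move; the robot and the scene stay as the last step left them, time stands still between calls to the robot, and variables do not carry over. Pictures are saved under pics/ and viewed, at most 14 in all, crops included, and the job is handed in when it is done.

```bash
ls; mkdir -p pics; python3 - <<'E'
from rig import *
import cv2,numpy as np
print(observe()); print(tips_ahead() if callable(tips_ahead) else tips_ahead)
for n in("top","side"):
    g=get_image(n); np.savez(f"{n}0.npz",**g); cv2.imwrite(f"pics/{n}0.png",g["pixels"][:,:,::-1]); print(n,g["K"],g["extrinsics"])
E
```

```text
pics
{'time_s': 0.0, 'q': array([-8.29806360e+01,  2.18424537e+01,  7.43870433e+01,  6.57793620e-04,
        8.38572575e+01, -1.23380924e+01]), 'qvel': array([-0.03638463,  0.03267017,  0.07032753,  0.02926359, -0.05753491,
       -0.01070696]), 'joint_efforts': array([ 1.62820783e-03, -4.48452365e+01, -2.31279767e+01, -8.60312934e-05,
        4.68616752e-03,  2.88834130e-06]), 'position': array([ 0.1822492 , -0.51864204,  0.25268456]), 'tool_rot': array([[ 9.43469476e-01,  3.31459377e-01, -1.73707090e-04],
       [ 3.31459253e-01, -9.43468336e-01,  1.50419552e-03],
       [ 3.34692570e-04, -1.47673938e-03, -9.99998854e-01]]), 'ft_force': array([-0.5993841 , -0.30294518, -0.06015704]), 'wrist_torque': array([ 0.02069078, -0.0177077 , -0.00138605]), 'gripper_force': 0.0, 'grip_width': 0.08526773969750912}
0.022
top [[530.21756639   0.         317.57328712]
 [  0.         530.21756639 231.55948895]
 [  0.           0.           1.        ]] [[-0.01558862 -0.99964923 -0.02141032 -0.0550358 ]
 [-0.99249126  0.018068   -0.12097376  0.4926945 ]
 [ 0.12131816  0.01936374 -0.99242478  1.2391368 ]
 [ 0.          0.          0.          1.        ]]
side [[517.55675441   0.         317.56173587]
 [  0.         517.55675441 239.85061359]
 [  0.           0.           1.        ]] [[-0.9099988  -0.41455133 -0.00702719  0.43913468]
 [-0.35636607  0.79071182 -0.49777308  0.27343215]
 [ 0.21190898 -0.45046865 -0.86727884  0.84976172]
 [ 0.          0.          0.          1.        ]]
```

View pics/top0.png

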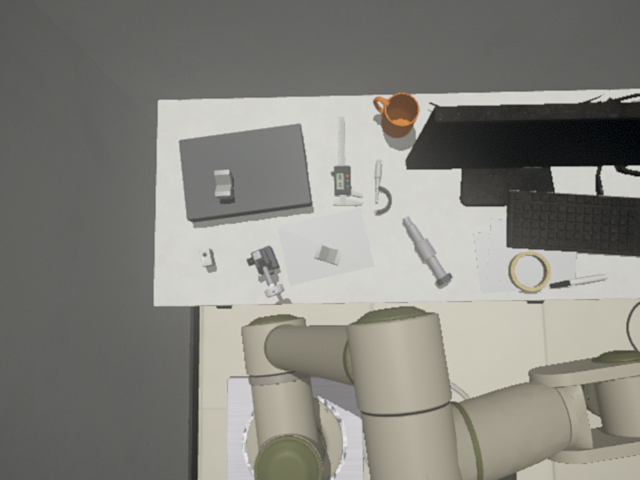

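View pics/side0.png

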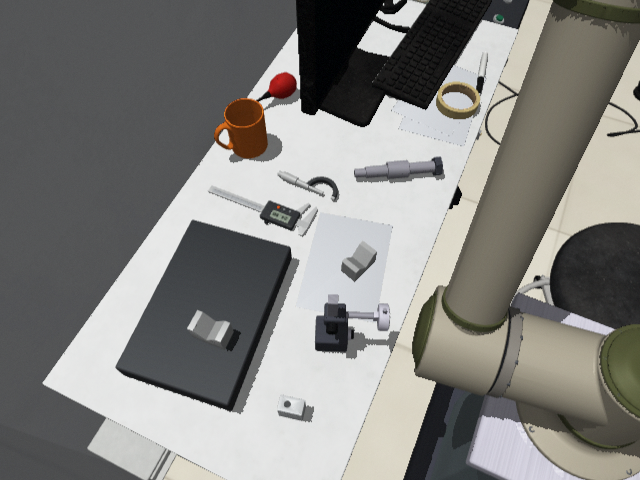

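The top view shows the plate at (245,172) with the left V-block at (223,185). In front of it are the stop block (208,258), the dial stand (263,260) with its dial pointing front at (274,290), and the right V-block (327,254). The spindle runs from (407,220) to (444,281), hexagon end at (444,281). The caliper is at (342,180) and the micrometer at (380,190). The side view shows the same layout.

```bash
cat > h.py <<'E'
import numpy as np,cv2
def cloud(g):
    K,E,d=g["K"],g["extrinsics"],g["depth"]; v,u=np.mgrid[0:480,0:640]
    c=np.stack([(u-K[0,2])/K[0,0]*d,(v-K[1,2])/K[1,1]*d,d],-1)
    w=(c-E[:3,3])@E[:3,:3]; w[d<=0]=np.nan; return w
def proj(g,p):
    c=g["extrinsics"][:3,:3]@np.asarray(p,float)+g["extrinsics"][:3,3]; return (g["K"]@c/c[2])[:2]
def onplane(g,uv,z):
    r=g["extrinsics"][:3,:3].T@np.linalg.solve(g["K"],[uv[0],uv[1],1.]); o=-g["extrinsics"][:3,:3].T@g["extrinsics"][:3,3]
    return o+r*(z-o[2])/r[2]
def rect(P):
    (c,s,a)=cv2.minAreaRect((P[:,:2]*1000).astype(np.float32)); return np.round(c,1),np.round(s,1),round(a,1)
E
python3 - <<'E'
from h import *
R={'plate':(175,120,320,225),'vl':(210,165,240,205),'stop':(195,242,222,275),'dial':(243,240,290,306),'vr':(308,238,348,270),'sp':(395,208,460,292)}
gs={n:dict(np.load(n+"0.npz")) for n in("top","side")}
W={n:cloud(g) for n,g in gs.items()}
t=W["top"]
print("desk z",np.nanmedian(t[275:300,165:195,2]),np.nanmedian(W["side"][330:350,60:90,2]))
for k,(a,b,c,d) in R.items():
    P=t[b:d,a:c].reshape(-1,3);P=P[np.isfinite(P[:,2])]
    print(k,"hist",[(int(1000*e),int(n)) for n,e in zip(*np.histogram(P[:,2],np.arange(-.005,.19,.005))) if n])
    lo,hi={'plate':(.04,.06),'vl':(.06,.2),'stop':(.03,.2),'dial':(.012,.2),'vr':(.012,.2),'sp':(.008,.2)}[k]
    q=P[(P[:,2]>lo)&(P[:,2]<hi)]; print(rect(q), q.mean(0).round(4))
    if k in('vl','vr','stop'):
        q=P[P[:,2]>{'vl':.084,'vr':.035,'stop':.038}[k]]; print(' top',rect(q))
E
```

```text
desk z -0.0010302855279728353 -0.0006891773977942251
plate hist [(-5, 2683), (0, 1688), (5, 83), (9, 38), (15, 38), (20, 53), (24, 46), (30, 46), (35, 37), (40, 619), (45, 5727), (50, 3265), (55, 85), (60, 20), (65, 47), (69, 66), (75, 76), (80, 68), (84, 132), (90, 48)]
(array([639.3, 111.2]), array([201.8, 300.5]), 6.8) [0.6384 0.1077 0.049 ]
vl hist [(40, 33), (45, 437), (50, 246), (55, 22), (60, 20), (65, 47), (69, 66), (75, 76), (80, 68), (84, 132), (90, 48)]
(array([602.5, 155.5]), array([61.1, 36.4]), 2.0) [0.6021 0.154  0.0804]
 top (array([602.6, 155.2]), array([60.9, 35.2]), 2.8)
stop hist [(-5, 361), (0, 246), (5, 17), (9, 8), (15, 10), (20, 16), (24, 7), (30, 12), (35, 27), (40, 111), (45, 34), (50, 1)]
(array([434.4, 204.1]), array([40.2, 25.7]), 11.3) [0.434  0.2027 0.042 ]
 top (array([434.4, 204.1]), array([40.2, 25.7]), 11.3)
dial hist [(-5, 1225), (0, 831), (5, 36), (9, 4), (15, 4), (20, 11), (24, 15), (30, 10), (35, 16), (40, 146), (45, 60), (50, 2), (90, 1), (95, 2), (99, 4), (105, 14), (110, 57), (114, 150), (120, 174), (125, 66), (130, 9), (135, 7), (139, 6), (145, 3), (150, 3), (155, 5), (160, 2), (165, 11), (170, 44), (175, 5)]
(array([397.1,  55.2]), array([117.3,  56. ]), 22.0) [0.4039 0.0522 0.0992]
vr hist [(-5, 330), (0, 487), (5, 54), (9, 14), (15, 35), (20, 46), (24, 61), (30, 61), (35, 112), (40, 56)]
(array([437.4, -86.5]), array([59.8, 35.3]), 71.9) [ 0.4369 -0.0862  0.0316]
 top (array([437.2, -86.5]), array([59.7, 35.2]), 71.3)
sp hist [(-5, 2667), (0, 1566), (5, 44), (9, 11), (15, 53), (20, 191), (24, 316), (30, 233), (35, 74), (40, 2)]
(array([ 446.7, -321.2]), array([181.1,  41.1]), 29.2) [ 0.4387 -0.3211  0.0278]
```

```bash
cat >> h.py <<'E'
def go(x,y,z,ang):
    """tool-axis shift (in present frame) and tool turn to reach TCP x,y,z with tool y at world angle ang"""
    from rig import observe
    o=observe(); R=o["tool_rot"]; d=R.T@(np.array([x,y,z])-o["position"])
    a=np.degrees(np.arctan2(R[1,1],R[0,1])); print("t",round(o["time_s"],2),"pos",o["position"].round(4),"yang",round(a,2),"shift mm",(1000*d).round(1),"turn",round(-(ang-a),2),"w",round(o["grip_width"],4))
E
python3 - <<'E'
from h import *
gs={n:dict(np.load(n+"0.npz")) for n in("top","side")}
for n,g in gs.items():
    P=cloud(g).reshape(-1,3);P=P[np.isfinite(P).all(1)]
    P=P[(abs(P[:,0]-.4)<.1)&(abs(P[:,1]-.05)<.07)]
    for lo,hi in((.165,.185),(.035,.055),(.1,.15),(.08,.15)):
        q=P[(P[:,2]>lo)&(P[:,2]<hi)]; print(n,lo,len(q),rect(q),q.mean(0).round(4))
    S=cloud(g).reshape(-1,3);S=S[np.isfinite(S).all(1)]
    S=S[(S[:,0]>.33)&(S[:,0]<.56)&(abs(S[:,1]+.32)<.09)&(S[:,2]>.012)&(S[:,2]<.05)]
    q=S-[.4467,-.3212,0]; u=np.array([-.873,-.488]); s=q[:,:2]@u; h=q[:,:2]@[-u[1],u[0]]
    for a in range(-95,95,10):
        m=(s>a/1000)&(s<(a+10)/1000)
        if m.sum()>2: print(a,m.sum(),(1000*np.array([h[m].min(),h[m].max(),S[m,2].max()])).round(0),end=';')
    print()
    for k,(c,r) in {'vl':((.6026,.1552),.055),'vr':((.4372,-.0865),.05),'stop':((.434,.204),.04)}.items():
        A=cloud(g).reshape(-1,3);A=A[np.isfinite(A).all(1)]
        lo={'vl':.06,'vr':.01,'stop':.038}[k]
        A=A[(np.hypot(A[:,0]-c[0],A[:,1]-c[1])<r)&(A[:,2]>lo)]; print(n,k,rect(A))
from h import go
go(.437,-.0865,.12,71.5)
E
```

```text
top 0.165 60 (array([426.9,  64.3]), array([15.7, 16.1]), 22.8) [0.4266 0.0639 0.172 ]
top 0.035 224 (array([425.9,  63.1]), array([57.5, 49.9]), 20.5) [0.4275 0.0547 0.0435]
top 0.1 502 (array([366.1,  39. ]), array([154.5,  46.6]), 28.3) [0.3877 0.0492 0.1211]
top 0.08 505 (array([366.1,  39. ]), array([154.5,  46.6]), 28.3) [0.3874 0.0492 0.121 ]
-95 17 [-12.   6.  30.];-85 30 [-13.   4.  29.];-75 34 [-16.   6.  30.];-65 41 [-15.   6.  33.];-55 41 [-15.   7.  36.];-45 44 [-15.   9.  31.];-35 40 [-14.   8.  33.];-25 59 [-21.  14.  38.];-15 63 [-20.  14.  40.];-5 65 [-20.  14.  40.];5 64 [-20.  16.  38.];15 55 [-19.  14.  40.];25 44 [-13.  11.  36.];35 40 [-13.   9.  33.];45 43 [-13.   9.  32.];55 42 [-13.  10.  34.];65 44 [-13.  11.  32.];75 75 [-21.  21.  41.];85 37 [-20.  19.  39.];
top vl (array([602.5, 155.5]), array([61.1, 36.4]), 2.0)
top vr (array([437.4, -86.5]), array([59.8, 35.3]), 71.9)
top stop (array([434.4, 204.1]), array([40.2, 25.7]), 11.3)
side 0.165 121 (array([427.1,  64.9]), array([15.6, 15.5]), 17.7) [0.427  0.0655 0.1721]
side 0.035 638 (array([425.1,  65. ]),
[... 257 characters left out ...]
85 45 [-14.   5.  29.];-75 51 [-15.   5.  31.];-65 54 [-16.   4.  32.];-55 53 [-16.   7.  32.];-45 57 [-16.   6.  32.];-35 53 [-16.   3.  32.];-25 89 [-21.  12.  38.];-15 81 [-21.  10.  38.];-5 80 [-21.  15.  38.];5 84 [-21.  12.  39.];15 64 [-21.  11.  37.];25 54 [-13.  10.  32.];35 55 [-14.   7.  32.];45 53 [-13.   9.  31.];55 54 [-13.   7.  32.];65 67 [-17.  16.  37.];75 89 [-21.  15.  39.];85 38 [-20.  11.  40.];
side vl (array([603.6, 155.7]), array([61.7, 35.7]), 2.2)
side vr (array([438.5, -86.9]), array([63. , 36.8]), 71.5)
side stop (array([435.5, 204.5]), array([40.2, 24.7]), 12.0)
t 0.1 pos [ 0.1823 -0.5187  0.2528] yang -70.64 shift mm [ 383.6 -323.1  133.3] turn -142.14 w 0.0855
```

The manual's scale: shifts go in shares of 50 mm and turns go in shares of 90 degrees. Converting my numbers, 0.0384 m is 0.768, -0.0323 m is -0.646.

Request:
{"name": "step_hand", "arguments": {"ticks": {"dx": [0.768,0.768,0.768,0.768,0.768,0.768,0.768,0.768,0.768,0.768],"dy": [-0.646,-0.646,-0.646,-0.646,-0.646,-0.646,-0.646,-0.646,-0.646,-0.646],"dz": [0,0,0,0,0,0,0,0,0,0],"twist": [0,0,0,0,0,0,0,0,0,0],"aperture": [0.085,0.085,0.085,0.085,0.085,0.085,0.085,0.085,0.085,0.085]}, "grip_force": 40}}

```text
time_s: 1.1
position: [0.4371, -0.0864, 0.2533]
tool_rot: [[0.944, 0.331, -0.0], [0.331, -0.944, -0.0], [-0.0, -0.0, -1.0]]
ft_force: [0.8, -2.2, -0.6]
grip_width: 0.0851
gripper_force: 0.0
```

Request:
{"name": "step_hand", "arguments": {"ticks": {"dx": [0,0,0,0,0,0,0,0,0],"dy": [0,0,0,0,0,0,0,0,0],"dz": [0.2,0.2,0.2,0.2,0.2,0.2,0.2,0.2,0.2],"twist": [-0.0933,-0.0933,-0.0933,-0.0933,-0.0933,-0.0933,-0.0933,-0.0933,-0.0933],"aperture": [0.085,0.085,0.085,0.085,0.085,0.085,0.085,0.085,0.085]}}}

```text
time_s: 2.0
position: [0.4365, -0.0883, 0.1627]
tool_rot: [[-0.092, 0.996, -0.0], [0.996, 0.092, 0.0], [0.0, -0.0, -1.0]]
ft_force: [1.4, 0.7, -1.0]
grip_width: 0.0849
gripper_force: 0.0
```

Request:
{"name": "step_hand", "arguments": {"ticks": {"dx": [0,0,0,0,0,0,0,0,0],"dy": [0,0,0,0,0,0,0,0,0],"dz": [0.2,0.2,0.2,0.2,0,0,0,0,0],"twist": [-0.0933,-0.0933,-0.0933,-0.0933,-0.0933,-0.0933,-0.0933,-0.0889,0],"aperture": [0.085,0.085,0.085,0.085,0.085,0.085,0.085,0.085,0.085]}}}

```text
time_s: 2.9
position: [0.4365, -0.0884, 0.1232]
tool_rot: [[-0.95, 0.312, -0.0], [0.312, 0.95, 0.0], [0.0, 0.0, -1.0]]
ft_force: [0.4, -0.1, -0.8]
grip_width: 0.0852
gripper_force: 0.0
```

```bash
python3 -c "
from h import go
go(.4378,-.0867,.034,71.6)"
```

```text
t 2.9 pos [ 0.4365 -0.0884  0.1232] yang 71.82 shift mm [-0.7  2.  89.2] turn 0.22 w 0.0852
```

To row units: 0.025 m is 0.5, 0.02 m is 0.4.

Request:
{"name": "step_hand", "arguments": {"ticks": {"dx": [-0.02,0,0,0,0,0,0,0,0,0],"dy": [0.04,0,0,0,0,0,0,0,0,0],"dz": [0.4,0.5,0.4,0.3,0.18,0,0,0,0,0],"twist": [0,0,0,0,0,0,0,0,0,0],"aperture": [0.085,0.085,0.085,0.085,0.085,0.055,0.05,0.05,0.05,0.05]}, "grip_force": 60}}

```text
time_s: 3.9
position: [0.4384, -0.0869, 0.035]
tool_rot: [[-0.95, 0.314, 0.001], [0.314, 0.95, -0.0], [-0.001, -0.0, -1.0]]
ft_force: [-1.2, 1.4, 6.0]
grip_width: 0.0587
gripper_force: 66.1
```

```bash
python3 -c "
from h import go
go(.6072,.0556,.16,2.4)"
```

```text
t 3.9 pos [ 0.4384 -0.0869  0.035 ] yang 71.73 shift mm [-115.7  188.2 -124.9] turn 69.33 w 0.0587
```

To row units: 0.032 m is 0.64, -0.03 m is -0.6.

Request:
{"name": "step_hand", "arguments": {"ticks": {"dx": [0,0,0,0,0,-0.4,-0.4,-0.4,-0.4,-0.4],"dy": [0,0,0,0,0,0.64,0.64,0.64,0.64,0.64],"dz": [-0.1,-0.4,-0.6,-0.6,-0.5,0,0,0,0,0],"twist": [0,0,0,0,0,0,0,0,0,0],"aperture": [0.05,0.05,0.05,0.05,0.05,0.05,0.05,0.05,0.05,0.05]}}}

```text
time_s: 4.9
position: [0.5839, 0.0351, 0.1442]
tool_rot: [[-0.95, 0.313, -0.001], [0.313, 0.95, -0.0], [0.001, -0.0, -1.0]]
ft_force: [0.4, -1.2, -3.8]
grip_width: 0.0588
gripper_force: 66.2
```

Request:
{"name": "step_hand", "arguments": {"ticks": {"dx": [-0.314,0,0,0,0,0,0,0,0,0],"dy": [0.564,0,0,0,0,0,0,0,0,0],"dz": [0,0,0,0,0,0,0,0,0,0],"twist": [0.0856,0.0856,0.0856,0.0856,0.0856,0.0856,0.0856,0.0856,0.0856,0],"aperture": [0.05,0.05,0.05,0.05,0.05,0.05,0.05,0.05,0.05,0.05]}}}

```text
time_s: 5.9
position: [0.6066, 0.0557, 0.1441]
tool_rot: [[-0.041, 0.999, -0.001], [0.999, 0.041, 0.0], [0.0, -0.001, -1.0]]
ft_force: [-1.0, 0.1, -4.4]
grip_width: 0.0586
gripper_force: 66.4
```

```bash
python3 - <<'E'
from h import *
from rig import *
g=get_image("side");np.savez("side1.npz",**g);cv2.imwrite("pics/side1.png",g["pixels"][:,:,::-1])
go(.6072,.0556,.085,2.4)
P=cloud(g).reshape(-1,3);P=P[np.isfinite(P).all(1)]
A=P[(np.hypot(P[:,0]-.603,P[:,1]-.1555)<.055)&(P[:,2]>.06)&(P[:,1]>.13)];print(rect(A))
A=P[(np.hypot(P[:,0]-.6072,P[:,1]-.0556)<.05)&(P[:,2]>.11)&(P[:,2]<.155)];print(rect(A))
E
```

```text
t 5.95 pos [0.6067 0.0557 0.1441] yang 2.61 shift mm [-0.1  0.6 59.1] turn 0.21 w 0.059
(array([603.7, 155.7]), array([62. , 35.7]), 2.3)
(array([606.9,  59.6]), array([85.3, 35.2]), 9.0)
```

View pics/side1.png

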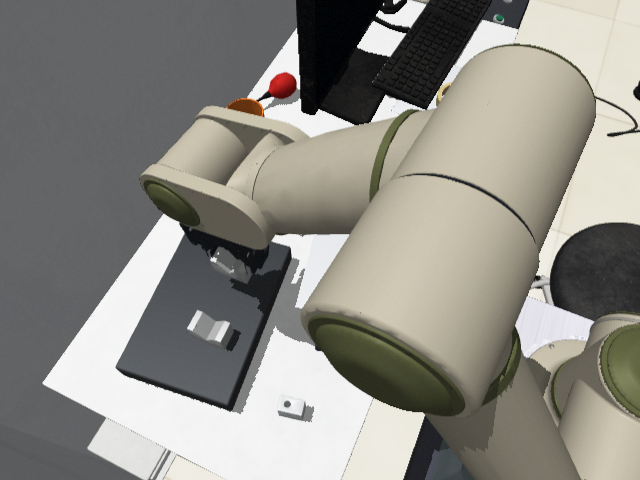

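The V-block is held over the plate at (235,262), level with the left one at (210,328), so I'm lowering it.

To row units: 0.02 m is 0.4, 0.01 m is 0.2.

Request:
{"name": "step_hand", "arguments": {"ticks": {"dx": [0,0,0,0,0,0,0,0],"dy": [0,0,0,0,0,0,0,0],"dz": [0.4,0.4,0.2,0.08,0.02,0.02,0.02,0.02],"twist": [0,0,0,0,0,0,0,0],"aperture": [0.05,0.05,0.05,0.05,0.05,0.05,0.05,0.05]}}}

```text
time_s: 6.75
position: [0.6072, 0.0557, 0.0868]
tool_rot: [[-0.043, 0.999, 0.001], [0.999, 0.043, -0.0], [-0.0, 0.001, -1.0]]
ft_force: [-0.5, -0.1, -4.1]
grip_width: 0.0592
gripper_force: 66.4
```

Request:
{"name": "step_hand", "arguments": {"ticks": {"dx": [0,0,0],"dy": [0,0,0],"dz": [0.014,0.014,0.014],"twist": [0,0,0],"aperture": [0.05,0.05,0.05]}}}

```text
time_s: 7.05
position: [0.6071, 0.0557, 0.0851]
tool_rot: [[-0.043, 0.999, 0.001], [0.999, 0.043, -0.0], [-0.0, 0.001, -1.0]]
ft_force: [-3.8, -0.3, 10.0]
grip_width: 0.0586
gripper_force: 67.8
```

Request:
{"name": "step_hand", "arguments": {"ticks": {"dx": [0,0],"dy": [0,0],"dz": [0.01,0.01],"twist": [0,0],"aperture": [0.05,0.05]}}}

```text
time_s: 7.25
position: [0.6071, 0.0557, 0.0851]
tool_rot: [[-0.043, 0.999, 0.001], [0.999, 0.043, -0.0], [-0.0, 0.001, -1.0]]
ft_force: [-5.4, -0.2, 15.1]
grip_width: 0.0588
gripper_force: 68.7
```

To row units: -0.04 m is -0.8, -0.03 m is -0.6.

Request:
{"name": "step_hand", "arguments": {"ticks": {"dx": [0,0,0,0,0,0,0],"dy": [0,0,0,0,0,0,0],"dz": [-0.01,0,0,-0.4,-0.8,-0.8,-0.6],"twist": [0,0,0,0,0,0,0],"aperture": [0.085,0.085,0.085,0.085,0.085,0.085,0.085]}}}

```text
time_s: 7.95
position: [0.6073, 0.0557, 0.2163]
tool_rot: [[-0.043, 0.999, 0.003], [0.999, 0.043, -0.0], [-0.0, 0.002, -1.0]]
ft_force: [-0.5, 0.2, 0.0]
grip_width: 0.085
gripper_force: 0.0
```

```bash
python3 -c "
from h import go
go(.445,-.3186,.22,-59.2)"
```

```text
t 7.95 pos [0.6073 0.0557 0.2163] yang 2.46 shift mm [-367.  -178.2   -4. ] turn 61.66 w 0.085
```

To row units: -0.0367 m is -0.734, -0.0178 m is -0.356.

Request:
{"name": "step_hand", "arguments": {"ticks": {"dx": [-0.734,-0.734,-0.734,-0.734,-0.734,-0.734,-0.734,-0.734,-0.734,-0.734],"dy": [-0.356,-0.356,-0.356,-0.356,-0.356,-0.356,-0.356,-0.356,-0.356,-0.356],"dz": [0,0,0,0,0,0,0,0,0,0],"twist": [0,0,0,0,0,0,0,0,0,0],"aperture": [0.075,0.075,0.075,0.075,0.075,0.075,0.075,0.075,0.075,0.075]}}}

```text
time_s: 8.95
position: [0.4441, -0.3201, 0.2138]
tool_rot: [[-0.043, 0.999, 0.0], [0.999, 0.043, -0.0], [-0.0, 0.0, -1.0]]
ft_force: [0.6, -0.7, 0.6]
grip_width: 0.075
gripper_force: 0.0
```

```bash
python3 - <<'E'
from h import *
from rig import *
for n in("top","side"):
    g=get_image(n);W=cloud(g);P=W.reshape(-1,3);P=P[np.isfinite(P).all(1)]
    A=P[(np.hypot(P[:,0]-.603,P[:,1]-.1555)<.05)&(P[:,2]>.06)];print(n,rect(A))
    A=P[(np.hypot(P[:,0]-.6072,P[:,1]-.0556)<.05)&(P[:,2]>.06)];print(rect(A))
E
```

```text
top (array([602.6, 155.6]), array([61.1, 36.7]), 2.8)
(array([606.3,  55.8]), array([61.5, 35.5]), 2.7)
side (array([603.4, 155.5]), array([61.1, 36.2]), 2.4)
(array([607.4,  56.3]), array([62. , 36.6]), 2.9)
```

Request:
{"name": "step_hand", "arguments": {"ticks": {"dx": [0,0,0,0,0,0,0,0,0,0],"dy": [0,0,0,0,0,0,0,0,0,0],"dz": [0.2,0.2,0.2,0.2,0.2,0.2,0.2,0.2,0.2,0],"twist": [0.0856,0.0856,0.0856,0.0856,0.0856,0.0856,0.0856,0.0856,0,0],"aperture": [0.075,0.075,0.075,0.075,0.075,0.075,0.075,0.075,0.075,0.075]}}}

```text
time_s: 10.05
position: [0.4446, -0.318, 0.1225]
tool_rot: [[0.857, 0.516, -0.002], [0.516, -0.857, 0.002], [-0.0, -0.002, -1.0]]
ft_force: [0.2, -0.1, 0.5]
grip_width: 0.0749
gripper_force: 0.0
```

```bash
python3 - <<'E'
from h import *
from rig import *
g=get_image("wrist");np.savez("wrist1.npz",**g);cv2.imwrite("pics/wrist1.png",g["pixels"][:,:,::-1])
go(.445,-.3186,.026,-59.2)
E
```

```text
t 10.1 pos [ 0.4449 -0.3183  0.1233] yang -58.95 shift mm [-0.1  0.4 97.3] turn 0.25 w 0.0749
```

View pics/wrist1.png

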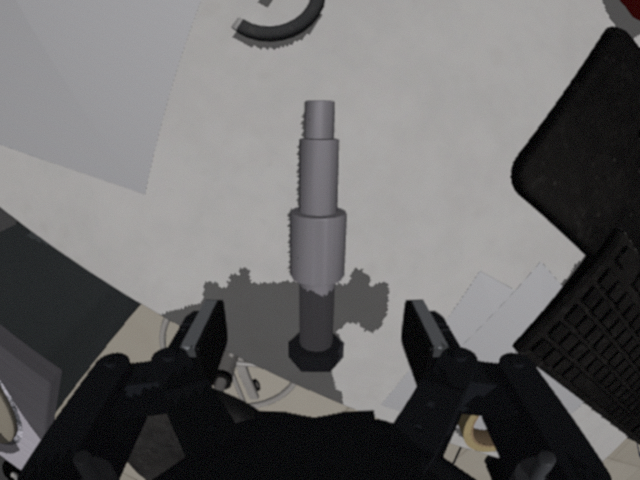

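V-blocks measure 99.8 mm apart. The wrist view shows the spindle vertical and centred between the fingers (collar at (318,247), hexagon at (316,352)). Descending to grip the collar.

To row units: 0.025 m is 0.5, 0.012 m is 0.24.

Request:
{"name": "step_hand", "arguments": {"ticks": {"dx": [0,0,0,0,0,0,0],"dy": [0,0,0,0,0,0,0],"dz": [0.5,0.5,0.5,0.24,0.12,0.06,0],"twist": [0,0,0,0,0,0,0],"aperture": [0.075,0.075,0.075,0.075,0.075,0.075,0.075]}}}

```text
time_s: 10.8
position: [0.4452, -0.3189, 0.0283]
tool_rot: [[0.858, 0.513, 0.001], [0.513, -0.858, -0.001], [0.0, 0.001, -1.0]]
ft_force: [0.6, 0.6, -0.2]
grip_width: 0.0746
gripper_force: 0.0
```

Request:
{"name": "step_hand", "arguments": {"ticks": {"dx": [0,0,0,0,0,0],"dy": [0,0,0,0,0,0],"dz": [0,0,0,0,0,0],"twist": [0,0,0,0,0,0],"aperture": [0.03,0.03,0.03,0.03,0.03,0.03]}}}

```text
time_s: 11.4
position: [0.445, -0.3187, 0.0286]
tool_rot: [[0.858, 0.513, 0.001], [0.513, -0.858, -0.001], [0.0, 0.001, -1.0]]
ft_force: [-1.8, 1.1, 6.5]
grip_width: 0.0338
gripper_force: 59.1
```

To row units: -0.03 m is -0.6, -0.026 m is -0.52.

Request:
{"name": "step_hand", "arguments": {"ticks": {"dx": [0,0,0,0,0,0,0],"dy": [0,0,0,0,0,0,0],"dz": [-0.08,-0.4,-0.6,-0.6,-0.6,-0.52,0],"twist": [0,0,0,0,0,0,0],"aperture": [0.03,0.03,0.03,0.03,0.03,0.03,0.03]}}}

```text
time_s: 12.1
position: [0.4457, -0.3194, 0.1708]
tool_rot: [[0.858, 0.513, 0.004], [0.513, -0.858, -0.005], [0.001, 0.006, -1.0]]
ft_force: [0.1, 0.7, -4.2]
grip_width: 0.034
gripper_force: 60.6
```

```bash
python3 -c "
from h import go
go(.605,.1058,.17,2.4)"
```

```text
t 12.1 pos [ 0.4457 -0.3194  0.1708] yang -59.14 shift mm [ 354.9 -283.3   -0.5] turn -61.54 w 0.034
```

To row units: 0.0355 m is 0.71, -0.0283 m is -0.566.

Request:
{"name": "step_hand", "arguments": {"ticks": {"dx": [0.71,0.71,0.71,0.71,0.71,0.71,0.71,0.71,0.71,0.71],"dy": [-0.566,-0.566,-0.566,-0.566,-0.566,-0.566,-0.566,-0.566,-0.566,-0.566],"dz": [0,0,0,0,0,0,0,0,0,0],"twist": [0,0,0,0,0,0,0,0,0,0],"aperture": [0.03,0.03,0.03,0.03,0.03,0.03,0.03,0.03,0.03,0.03]}}}

```text
time_s: 13.1
position: [0.6043, 0.1083, 0.1658]
tool_rot: [[0.858, 0.513, -0.003], [0.513, -0.858, -0.0], [-0.002, -0.001, -1.0]]
ft_force: [0.7, -0.0, -3.4]
grip_width: 0.0341
gripper_force: 60.7
```

Request:
{"name": "step_hand", "arguments": {"ticks": {"dx": [0,0,0,0,0,0,0,0,0,0],"dy": [0,0,0,0,0,0,0,0,0,0],"dz": [0,0,0,0,0,0,0,0,0,0],"twist": [-0.0856,-0.0856,-0.0856,-0.0856,-0.0856,-0.0856,-0.0856,-0.0856,0,0],"aperture": [0.03,0.03,0.03,0.03,0.03,0.03,0.03,0.03,0.03,0.03]}}}

```text
time_s: 14.1
position: [0.6041, 0.1064, 0.1664]
tool_rot: [[-0.039, 0.999, -0.002], [0.999, 0.039, 0.0], [0.0, -0.002, -1.0]]
ft_force: [-0.6, 0.1, -3.3]
grip_width: 0.0338
gripper_force: 60.7
```

```bash
python3 - <<'E'
from h import *
from rig import *
for n in ("side","top"):
    g=get_image(n);np.savez(n+"2.npz",**g);cv2.imwrite(f"pics/{n}2.png",g["pixels"][:,:,::-1])
    P=cloud(g).reshape(-1,3);P=P[np.isfinite(P).all(1)]
    P=P[(abs(P[:,0]-.605)<.05)&(abs(P[:,1]-.106)<.11)&(P[:,2]>.12)&(P[:,2]<.19)]
    for lo,hi in((.02,.15),(-.0,.1),(.15,.2),(.18,.25),(.0,.025)):
        q=P[(P[:,1]>lo)&(P[:,1]<hi)]
        if len(q)>4: print(n,lo,len(q),q.min(0).round(3),q.max(0).round(3))
go(.605,.1058,.0966,2.4)
E
```

```text
side 0.02 765 [0.571 0.101 0.139] [0.635 0.15  0.19 ]
side 0.15 482 [0.59  0.15  0.147] [0.613 0.197 0.17 ]
side 0.18 165 [0.592 0.18  0.149] [0.609 0.197 0.169]
top 0.02 322 [0.586 0.02  0.152] [0.628 0.149 0.178]
top -0.0 366 [0.586 0.016 0.146] [0.628 0.077 0.178]
top 0.15 132 [0.594 0.15  0.159] [0.611 0.197 0.171]
top 0.18 46 [0.595 0.181 0.159] [0.607 0.197 0.167]
top 0.0 88 [0.586 0.016 0.146] [0.627 0.025 0.177]
t 14.2 pos [0.6043 0.1064 0.167 ] yang 2.3 shift mm [-0.6  0.8 70.4] turn -0.1 w 0.0337
```

View pics/side2.png

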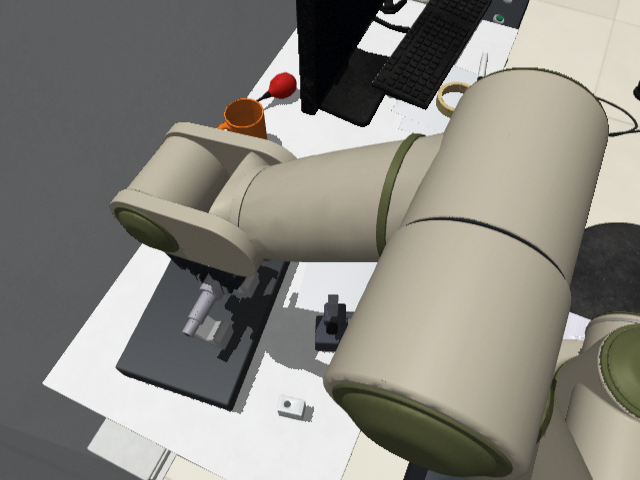

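The spindle is held level over both blocks, stub end at (190,330). It spans y 16 to 197 mm, so it's centred.

To row units: 0.02 m is 0.4, 0.015 m is 0.3.

Request:
{"name": "step_hand", "arguments": {"ticks": {"dx": [-0.012,0,0,0,0,0,0,0],"dy": [0.016,0,0,0,0,0,0,0],"dz": [0.4,0.4,0.3,0.16,0.06,0.02,0.02,0],"twist": [0,0,0,0,0,0,0,0],"aperture": [0.03,0.03,0.03,0.03,0.03,0.03,0.03,0.03]}}}

```text
time_s: 15.0
position: [0.6056, 0.1058, 0.1003]
tool_rot: [[-0.043, 0.999, 0.001], [0.999, 0.043, -0.0], [-0.0, 0.001, -1.0]]
ft_force: [-0.5, -0.1, -3.5]
grip_width: 0.0341
gripper_force: 60.7
```

To row units: 0.0006 m is 0.012.

Request:
{"name": "step_hand", "arguments": {"ticks": {"dx": [0,0,0],"dy": [0,0,0],"dz": [0.012,0.012,0.012],"twist": [0,0,0],"aperture": [0.03,0.03,0.03]}}}

```text
time_s: 15.3
position: [0.6054, 0.1059, 0.098]
tool_rot: [[-0.043, 0.999, 0.0], [0.999, 0.043, -0.0], [-0.0, 0.0, -1.0]]
ft_force: [0.5, 0.4, -2.4]
grip_width: 0.0339
gripper_force: 60.7
```

To row units: 0.0006 m is 0.012.

Request:
{"name": "step_hand", "arguments": {"ticks": {"dx": [0,0],"dy": [0,0],"dz": [0.012,0.012],"twist": [0,0],"aperture": [0.03,0.03]}}}

```text
time_s: 15.5
position: [0.6053, 0.1059, 0.0972]
tool_rot: [[-0.043, 0.999, 0.0], [0.999, 0.043, -0.0], [-0.0, 0.0, -1.0]]
ft_force: [-2.4, -0.6, 5.4]
grip_width: 0.0342
gripper_force: 61.6
```

Request:
{"name": "step_hand", "arguments": {"ticks": {"dx": [0,0],"dy": [0,0],"dz": [0.01,0],"twist": [0,0],"aperture": [0.03,0.03]}}}

```text
time_s: 15.7
position: [0.6053, 0.1058, 0.0972]
tool_rot: [[-0.043, 0.999, 0.001], [0.999, 0.043, -0.0], [-0.0, 0.001, -1.0]]
ft_force: [-2.6, -0.6, 4.9]
grip_width: 0.0338
gripper_force: 61.6
```

To row units: -0.04 m is -0.8, -0.02 m is -0.4.

Request:
{"name": "step_hand", "arguments": {"ticks": {"dx": [0,0,0,0,0,0,0],"dy": [0,0,0,0,0,0,0],"dz": [0,0,0,-0.4,-0.8,-0.8,-0.2],"twist": [0,0,0,0,0,0,0],"aperture": [0.06,0.06,0.06,0.07,0.07,0.07,0.07]}}}

```text
time_s: 16.4
position: [0.6067, 0.1059, 0.211]
tool_rot: [[-0.043, 0.999, 0.008], [0.999, 0.043, -0.0], [-0.0, 0.008, -1.0]]
ft_force: [-0.5, 0.5, 0.6]
grip_width: 0.0697
gripper_force: 0.0
```

```bash
python3 - <<'E'
from h import *
from rig import *
go(.435,.2043,.036,11.6)
E
```

```text
t 16.4 pos [0.6067 0.1059 0.211 ] yang 2.46 shift mm [ 105.8 -168.7  173.6] turn -9.14 w 0.0697
```

To row units: -0.034 m is -0.68, 0.021 m is 0.42, -4.6 degrees is -0.0511.

Request:
{"name": "step_hand", "arguments": {"ticks": {"dx": [0.42,0.42,0.42,0.42,0.42,0,0,0],"dy": [-0.68,-0.68,-0.68,-0.68,-0.68,0,0,0],"dz": [0.2,0.4,0.4,0.4,0.4,0,0,0],"twist": [0,0,0,0,0,-0.0511,-0.0511,0],"aperture": [0.07,0.07,0.07,0.07,0.07,0.07,0.07,0.07]}}}

```text
time_s: 17.2
position: [0.4308, 0.2036, 0.1159]
tool_rot: [[-0.203, 0.979, -0.0], [0.979, 0.203, -0.0], [-0.0, -0.0, -1.0]]
ft_force: [0.5, 0.2, -0.4]
grip_width: 0.0699
gripper_force: 0.0
```

```bash
python3 - <<'E'
from h import *
from rig import *
for n in ("top","side"):
    g=get_image(n)
    P=cloud(g).reshape(-1,3);P=P[np.isfinite(P).all(1)]
    P=P[(abs(P[:,0]-.605)<.05)&(abs(P[:,1]-.106)<.11)&(P[:,2]>.06)&(P[:,2]<.12)]
    for lo,hi in((.08,.13),(.0,.028),(.18,.25)):
        q=P[(P[:,1]>lo)&(P[:,1]<hi)&(P[:,2]>.08)]
        print(n,lo,len(q),q.min(0).round(3),q.max(0).round(3))
    A=P[(P[:,1]>.125)&(P[:,1]<.18)];print(rect(A)); A=P[(P[:,1]>.03)&(P[:,1]<.08)];print(rect(A))
go(.435,.2043,.036,11.6)
g=get_image("wrist");np.savez("wrist2.npz",**g);cv2.imwrite("pics/wrist2.png",g["pixels"][:,:,::-1])
E
```

```text
top 0.08 322 [0.586 0.08  0.081] [0.622 0.13  0.11 ]
top 0.0 103 [0.587 0.015 0.08 ] [0.629 0.028 0.108]
top 0.18 53 [0.592 0.18  0.085] [0.61  0.196 0.098]
(array([602.3, 152.5]), array([61.7, 54.9]), 0.1)
(array([607.,  55.]), array([49.2, 62.7]), 89.1)
side 0.08 628 [0.586 0.08  0.08 ] [0.622 0.13  0.107]
side 0.0 147 [0.588 0.016 0.085] [0.629 0.028 0.107]
side 0.18 135 [0.592 0.18  0.081] [0.61  0.197 0.097]
(array([603.2, 152.4]), array([61.7, 54.9]), 0.1)
(array([607.8,  55. ]), array([62.1, 50.2]), 2.1)
t 17.3 pos [0.4311 0.2034 0.1161] yang 11.52 shift mm [ 0.1  4.1 80.1] turn -0.08 w 0.0704
```

View pics/wrist2.png

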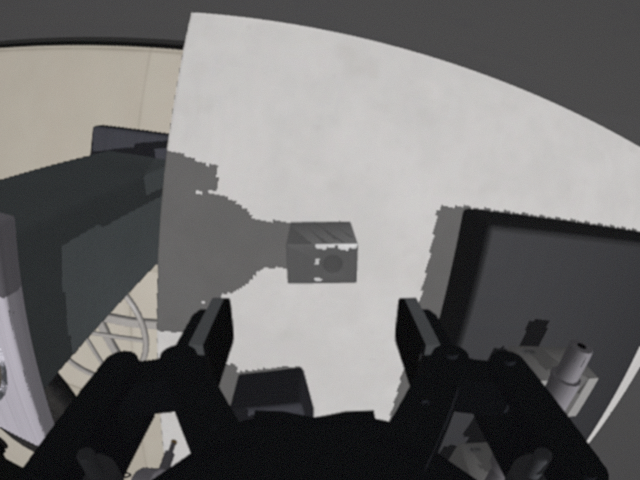

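The spindle lies in both Vs: collar centre x 604.5 mm, ends at y 16 and 197 mm. The wrist view shows the stop block at (322,252), square to the jaws.

To row units: 0.02 m is 0.4, 0.014 m is 0.28.

Request:
{"name": "step_hand", "arguments": {"ticks": {"dx": [0,0,0,0,0,0,0,0,0,0],"dy": [0.082,0,0,0,0,0,0,0,0,0],"dz": [0.4,0.4,0.4,0.28,0.12,0,0,0,0,0],"twist": [0,0,0,0,0,0,0,0,0,0],"aperture": [0.07,0.07,0.07,0.07,0.07,0.035,0.035,0.035,0.035,0.035]}, "grip_force": 40}}

```text
time_s: 18.35
position: [0.4354, 0.2044, 0.0369]
tool_rot: [[-0.202, 0.979, 0.001], [0.979, 0.202, 0.0], [-0.0, 0.002, -1.0]]
ft_force: [-0.5, 0.1, 6.3]
grip_width: 0.0395
gripper_force: 41.2
```

Request:
{"name": "step_hand", "arguments": {"ticks": {"dx": [0,0,0,0,0,0],"dy": [0,0,0,0,0,0],"dz": [-0.08,-0.4,-0.6,-0.6,-0.6,0],"twist": [0,0,0,0,0,0],"aperture": [0.035,0.035,0.035,0.035,0.035,0.035]}}}

```text
time_s: 18.95
position: [0.4363, 0.2047, 0.1537]
tool_rot: [[-0.202, 0.979, 0.007], [0.979, 0.202, 0.001], [-0.0, 0.007, -1.0]]
ft_force: [1.0, -0.3, -2.0]
grip_width: 0.0395
gripper_force: 40.7
```

```bash
python3 -c "
from h import go
go(.6,.2122,.15,2.4)"
```

```text
t 18.95 pos [0.4363 0.2047 0.1537] yang 11.66 shift mm [-25.7 161.8   4.8] turn 9.26 w 0.0395
```

To row units: 0.0325 m is 0.65, 0.02 m is 0.4, 4.6 degrees is 0.0511.

Request:
{"name": "step_hand", "arguments": {"ticks": {"dx": [-0.104,-0.104,-0.104,-0.104,-0.104,0,0,0,0],"dy": [0.65,0.65,0.65,0.65,0.65,0,0,0,0],"dz": [0,0,0,0,0,0,0,0.4,0],"twist": [0,0,0,0,0,0.0511,0.0511,0,0],"aperture": [0.035,0.035,0.035,0.035,0.035,0.035,0.035,0.035,0.035]}}}

```text
time_s: 19.85
position: [0.5979, 0.2114, 0.1269]
tool_rot: [[-0.043, 0.999, -0.006], [0.999, 0.043, -0.001], [-0.001, -0.006, -1.0]]
ft_force: [-1.1, -0.3, -1.1]
grip_width: 0.0391
gripper_force: 40.9
```

```bash
python3 - <<'E'
from h import *
from rig import *
for n in ("top","side"):
    g=get_image(n)
    P=cloud(g).reshape(-1,3);P=P[np.isfinite(P).all(1)]
    P=P[(abs(P[:,0]-.6)<.019)&(abs(P[:,1]-.2129)<.04)&(P[:,2]>.09)&(P[:,2]<.14)]
    for lo,hi in((.095,.105),(.105,.115),(.115,.125),(.12,.14)):
        q=P[(P[:,2]>lo)&(P[:,2]<hi)]
        if len(q)>3: print(n,lo,len(q),q.min(0).round(4),q.max(0).round(4))
go(.6,.2129,.0869,2.4)
E
```

```text
top 0.095 28 [0.5812 0.1758 0.0951] [0.6161 0.2008 0.1031]
side 0.095 25 [0.5818 0.2226 0.0951] [0.6166 0.2248 0.1049]
side 0.105 28 [0.5818 0.2227 0.106 ] [0.6162 0.2248 0.1147]
side 0.115 26 [0.5823 0.2228 0.116 ] [0.6155 0.2249 0.1249]
side 0.12 34 [0.5811 0.2215 0.1202] [0.6078 0.2243 0.1384]
t 19.95 pos [0.599  0.2116 0.1296] yang 2.47 shift mm [ 1.2  1.1 42.7] turn 0.07 w 0.0394
```

To row units: 0.015 m is 0.3, 0.006 m is 0.12.

Request:
{"name": "step_hand", "arguments": {"ticks": {"dx": [0.024,0,0,0,0,0],"dy": [0.022,0,0,0,0,0],"dz": [0.3,0.3,0.12,0.04,0.02,0],"twist": [0,0,0,0,0,0],"aperture": [0.035,0.035,0.035,0.035,0.035,0.035]}}}

```text
time_s: 20.55
position: [0.6007, 0.2129, 0.0919]
tool_rot: [[-0.043, 0.999, 0.001], [0.999, 0.043, 0.0], [0.0, 0.001, -1.0]]
ft_force: [0.8, -0.3, -1.2]
grip_width: 0.0395
gripper_force: 40.9
```

To row units: 0.001 m is 0.02, 0.0005 m is 0.01.

Request:
{"name": "step_hand", "arguments": {"ticks": {"dx": [0,0,0,0],"dy": [0,0,0,0],"dz": [0.02,0.02,0.02,0.01],"twist": [0,0,0,0],"aperture": [0.035,0.035,0.035,0.035]}}}

```text
time_s: 20.95
position: [0.6004, 0.2129, 0.0877]
tool_rot: [[-0.043, 0.999, -0.0], [0.999, 0.043, -0.0], [-0.0, -0.0, -1.0]]
ft_force: [0.0, -0.3, -1.5]
grip_width: 0.0393
gripper_force: 40.9
```

Request:
{"name": "step_hand", "arguments": {"ticks": {"dx": [0,0,0],"dy": [0,0,0],"dz": [0.012,0.012,0.012],"twist": [0,0,0],"aperture": [0.035,0.035,0.035]}}}

```text
time_s: 21.25
position: [0.6005, 0.2129, 0.087]
tool_rot: [[-0.043, 0.999, 0.001], [0.999, 0.043, -0.0], [-0.0, 0.001, -1.0]]
ft_force: [-4.8, -1.3, 10.6]
grip_width: 0.0392
gripper_force: 42.3
```

To row units: -0.04 m is -0.8, -0.02 m is -0.4.

Request:
{"name": "step_hand", "arguments": {"ticks": {"dx": [0,0,0,0,0,0,0,0,0],"dy": [0,0,0,0,0,0,0,0,0],"dz": [-0.01,0,0,-0.4,-0.8,-0.8,-0.8,-0.4,0],"twist": [0,0,0,0,0,0,0,0,0],"aperture": [0.065,0.065,0.065,0.065,0.065,0.065,0.05,0.05,0.05]}}}

```text
time_s: 22.15
position: [0.6013, 0.2131, 0.2497]
tool_rot: [[-0.043, 0.999, 0.006], [0.999, 0.043, 0.001], [0.001, 0.006, -1.0]]
ft_force: [0.7, -0.2, 0.4]
grip_width: 0.0496
gripper_force: 0.0
```

```bash
python3 -c "
from h import go
go(.427,.0646,.24,20)"
```

```text
t 22.15 pos [0.6013 0.2131 0.2497] yang 2.46 shift mm [-140.9 -180.5    8.5] turn -17.54 w 0.0496
```

To row units: -0.03 m is -0.6, -0.0235 m is -0.47, -6 degrees is -0.0667.

Request:
{"name": "step_hand", "arguments": {"ticks": {"dx": [-0.47,-0.47,-0.47,-0.47,-0.47,-0.47,0,0,0,0],"dy": [-0.6,-0.6,-0.6,-0.6,-0.6,-0.6,0,0,0,0],"dz": [0,0,0,0,0,0,0,0,0,0],"twist": [0,0,0,0,0,0,-0.0667,-0.0667,-0.0611,0],"aperture": [0.05,0.05,0.05,0.05,0.05,0.05,0.05,0.05,0.05,0.05]}}}

```text
time_s: 23.15
position: [0.4262, 0.0643, 0.2453]
tool_rot: [[-0.342, 0.94, -0.002], [0.94, 0.342, 0.0], [0.001, -0.002, -1.0]]
ft_force: [-0.2, 0.5, 0.1]
grip_width: 0.0502
gripper_force: 0.0
```

```bash
python3 - <<'E'
from h import *
from rig import *
go(.427,.0646,.15,20)
g=get_image("wrist");np.savez("wrist3.npz",**g);cv2.imwrite("pics/wrist3.png",g["pixels"][:,:,::-1]); print(g["K"],g["extrinsics"])
for n in("side","top"):
    s=get_image(n); P=cloud(s).reshape(-1,3);P=P[np.isfinite(P).all(1)]
    q=P[(abs(P[:,0]-.6)<.04)&(abs(P[:,1]-.2129)<.017)&(P[:,2]>.085)&(P[:,2]<.11)]; print(n,rect(q))
E
```

```text
t 23.15 pos [0.4262 0.0643 0.2453] yang 19.99 shift mm [-0.1  1.  95.3] turn -0.01 w 0.0502
[[371.64829954   0.         313.89845123]
 [  0.         371.64829954 235.69569172]
 [  0.           0.           1.        ]] [[ 0.93965216  0.34212581 -0.00193759 -0.42319309]
 [ 0.32541574 -0.89198055  0.31380775 -0.11955511]
 [ 0.10563343 -0.29550065 -0.94948457  0.34692568]
 [ 0.          0.          0.          1.        ]]
side (array([600.9, 210.5]), array([41.1, 29.6]), 3.5)
top (array([599.1, 210.4]), array([39.9, 28.7]), 1.3)
```

View pics/wrist3.png

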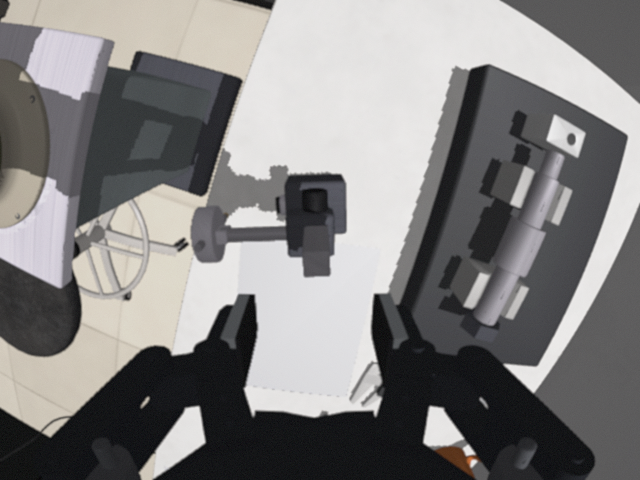

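The wrist view shows the stop block standing at (567,135), spindle in the Vs, and the dial stand's post at (316,255) between the jaws. Its arm points left along the tool's -y.

The manual's scale: shifts go in shares of 50 mm and turns go in shares of 90 degrees. Converting my numbers, 0.025 m is 0.5, 0.02 m is 0.4.

Request:
{"name": "step_hand", "arguments": {"ticks": {"dx": [0,0,0,0,0,0,0],"dy": [0.02,0,0,0,0,0,0],"dz": [0.4,0.5,0.4,0.3,0.2,0.06,0],"twist": [0,0,0,0,0,0,0],"aperture": [0.05,0.05,0.05,0.05,0.05,0.05,0.05]}, "grip_force": 70}}

```text
time_s: 24.0
position: [0.4277, 0.0647, 0.1534]
tool_rot: [[-0.341, 0.94, -0.0], [0.94, 0.341, 0.0], [0.0, -0.0, -1.0]]
ft_force: [-0.5, 0.0, -0.5]
grip_width: 0.0501
gripper_force: 0.0
```

Request:
{"name": "step_hand", "arguments": {"ticks": {"dx": [0,0,0,0,0,0],"dy": [0,0,0,0,0,0],"dz": [0,0,0,0,0,0],"twist": [0,0,0,0,0,0],"aperture": [0.01,0.01,0.01,0.01,0.01,0.01]}}}

```text
time_s: 24.6
position: [0.4276, 0.0647, 0.1541]
tool_rot: [[-0.341, 0.94, 0.001], [0.94, 0.341, -0.0], [-0.0, 0.001, -1.0]]
ft_force: [-2.7, 0.8, 5.6]
grip_width: 0.0154
gripper_force: 68.8
```

To row units: -0.03 m is -0.6, -0.025 m is -0.5.

Request:
{"name": "step_hand", "arguments": {"ticks": {"dx": [0,0,0,0,0,0,0,0,0],"dy": [0,0,0,0,0,0,0,0,0],"dz": [-0.08,-0.2,-0.5,-0.6,-0.6,-0.6,-0.22,0,0],"twist": [0,0,0,0,0,0,0,0,0],"aperture": [0.01,0.01,0.01,0.01,0.01,0.01,0.01,0.01,0.01]}}}

```text
time_s: 25.5
position: [0.4271, 0.0647, 0.2929]
tool_rot: [[-0.341, 0.94, -0.001], [0.94, 0.341, 0.0], [0.001, -0.001, -1.0]]
ft_force: [0.0, -0.1, -7.7]
grip_width: 0.0152
gripper_force: 69.1
```

```bash
python3 - <<'E'
from h import *
from rig import *
go(.6845,.1093,.29,2.4)
g=get_image("side");np.savez("side3.npz",**g);cv2.imwrite("pics/side3.png",g["pixels"][:,:,::-1])
E
```

```text
t 25.5 pos [0.4271 0.0647 0.2929] yang 19.95 shift mm [-45.9 257.2   2.6] turn 17.55 w 0.0152
```

View pics/side3.png

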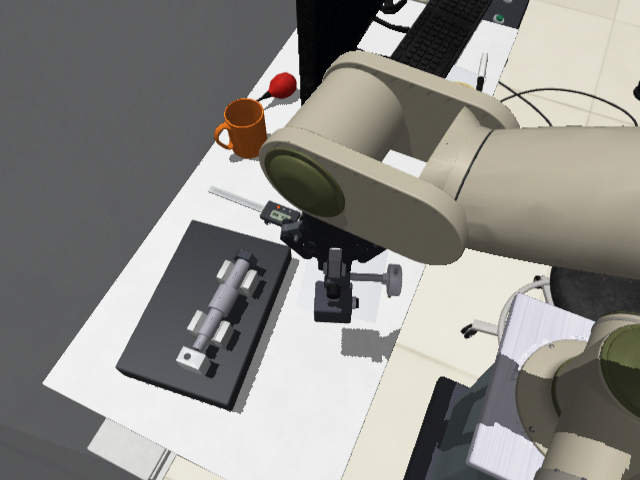

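The stand is held upright (base at (333,300), dial at (394,278)). On the plate, the spindle is in both Vs and the stop block is at its left end (193,357).

To row units: 0.0321 m is 0.642, -0.0057 m is -0.114.

Request:
{"name": "step_hand", "arguments": {"ticks": {"dx": [-0.114,-0.114,-0.114,-0.114,-0.114,-0.114,-0.114,-0.114],"dy": [0.642,0.642,0.642,0.642,0.642,0.642,0.642,0.642],"dz": [0,0,0,0,0,0,0,0],"twist": [0,0,0,0,0,0,0,0],"aperture": [0.01,0.01,0.01,0.01,0.01,0.01,0.01,0.01]}}}

```text
time_s: 26.35
position: [0.6856, 0.1096, 0.2914]
tool_rot: [[-0.341, 0.94, -0.003], [0.94, 0.341, -0.0], [0.001, -0.003, -1.0]]
ft_force: [-0.2, 0.1, -6.2]
grip_width: 0.0153
gripper_force: 69.6
```

Request:
{"name": "step_hand", "arguments": {"ticks": {"dx": [0,0,0,0,0,0],"dy": [0,0,0,0,0,0],"dz": [0,0,0,0,0,0],"twist": [0.0489,0.0489,0.0489,0.0489,0,0],"aperture": [0.01,0.01,0.01,0.01,0.01,0.01]}}}

```text
time_s: 26.95
position: [0.6845, 0.1094, 0.2921]
tool_rot: [[-0.043, 0.999, -0.002], [0.999, 0.043, -0.0], [0.0, -0.002, -1.0]]
ft_force: [0.6, -0.4, -6.0]
grip_width: 0.0151
gripper_force: 70.2
```

```bash
python3 - <<'E'
from h import *
from rig import *
go(.6845,.1093,.2041,2.4)
for n in("side","top"):
    g=get_image(n);np.savez(n+"4.npz",**g);cv2.imwrite(f"pics/{n}4.png",g["pixels"][:,:,::-1])
    P=cloud(g).reshape(-1,3);P=P[np.isfinite(P).all(1)]
    P=P[(P[:,0]>.56)&(P[:,0]<.73)&(abs(P[:,1]-.106)<.05)]
    for lo,hi in((.165,.19),(.2,.23),(.23,.28)):
        for a,b in((.57,.595),(.595,.62),(.62,.66),(.66,.72)):
            q=P[(P[:,2]>lo)&(P[:,2]<hi)&(P[:,0]>a)&(P[:,0]<b)]
            if len(q)>5:print(n,lo,a,len(q),q.min(0).round(4),q.max(0).round(4))
E
```

```text
t 26.95 pos [0.6845 0.1094 0.2921] yang 2.47 shift mm [-0.1  0.2 88. ] turn 0.07 w 0.0151
side 0.165 0.62 267 [0.6454 0.0845 0.165 ] [0.66   0.133  0.1869]
side 0.165 0.66 767 [0.66   0.0857 0.1659] [0.7118 0.136  0.1898]
side 0.2 0.595 22 [0.5964 0.0963 0.2048] [0.6047 0.1156 0.2297]
side 0.2 0.66 106 [0.6755 0.101  0.2   ] [0.6908 0.1176 0.2209]
side 0.23 0.57 18 [0.5939 0.1023 0.2365] [0.595  0.1214 0.2634]
side 0.23 0.595 587 [0.595  0.0836 0.23  ] [0.6198 0.1257 0.2791]
side 0.23 0.62 210 [0.6208 0.1004 0.2474] [0.6598 0.1134 0.2575]
side 0.23 0.66 675 [0.6602 0.0926 0.2412] [0.6993 0.1409 0.28  ]
top 0.165 0.62 34 [0.6501 0.0834 0.1658] [0.659  0.1025 0.1853]
top 0.165 0.66 177 [0.6602 0.0824 0.1653] [0.7114 0.0984 0.1877]
top 0.23 0.57 11 [0.5934 0.0927 0.2307] [0.595  0.1118 0.2572]
top 0.23 0.595 142 [0.595  0.0823 0.2309] [0.6131 0.1103 0.2767]
```

View pics/side4.png

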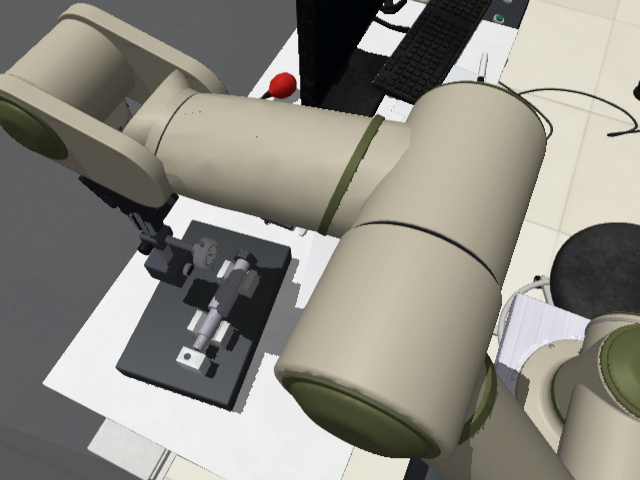

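The stand is behind the spindle with its dial over the collar: dial centre measures about (604,104.5) mm against the collar at (604.5,106) mm. Lowering it.

To row units: 0.02 m is 0.4, 0.015 m is 0.3.

Request:
{"name": "step_hand", "arguments": {"ticks": {"dx": [0,0,0,0,0,0,0,0,0],"dy": [0,0,0,0,0,0,0,0,0],"dz": [0.3,0.4,0.4,0.3,0.16,0.06,0.02,0.02,0],"twist": [0,0,0,0,0,0,0,0,0],"aperture": [0.01,0.01,0.01,0.01,0.01,0.01,0.01,0.01,0.01]}}}

```text
time_s: 27.95
position: [0.6847, 0.1094, 0.2111]
tool_rot: [[-0.041, 0.999, 0.001], [0.999, 0.041, -0.0], [-0.0, 0.001, -1.0]]
ft_force: [0.7, -0.3, -5.9]
grip_width: 0.0152
gripper_force: 70.2
```

To row units: 0.001 m is 0.02.

Request:
{"name": "step_hand", "arguments": {"ticks": {"dx": [0,0,0,0,0],"dy": [0,0,0,0,0],"dz": [0.02,0.02,0.02,0.02,0],"twist": [0,0,0,0,0],"aperture": [0.01,0.01,0.01,0.01,0.01]}}}

```text
time_s: 28.45
position: [0.6845, 0.1094, 0.2063]
tool_rot: [[-0.041, 0.999, -0.0], [0.999, 0.041, -0.0], [-0.0, -0.0, -1.0]]
ft_force: [0.3, 0.1, -5.0]
grip_width: 0.0153
gripper_force: 70.3
```

Request:
{"name": "step_hand", "arguments": {"ticks": {"dx": [0,0,0],"dy": [0,0,0],"dz": [0.014,0.014,0],"twist": [0,0,0],"aperture": [0.01,0.01,0.01]}}}

```text
time_s: 28.75
position: [0.6845, 0.1094, 0.2049]
tool_rot: [[-0.041, 0.999, -0.0], [0.999, 0.041, 0.0], [0.0, -0.0, -1.0]]
ft_force: [1.1, -0.2, -6.2]
grip_width: 0.0152
gripper_force: 70.3
```

To row units: 0.0006 m is 0.012.

Request:
{"name": "step_hand", "arguments": {"ticks": {"dx": [0,0,0],"dy": [0,0,0],"dz": [0.012,0.012,0],"twist": [0,0,0],"aperture": [0.01,0.01,0.01]}}}

```text
time_s: 29.05
position: [0.6846, 0.1095, 0.2042]
tool_rot: [[-0.041, 0.999, 0.001], [0.999, 0.041, 0.0], [0.0, 0.001, -1.0]]
ft_force: [-0.5, 0.5, -2.8]
grip_width: 0.0154
gripper_force: 70.6
```

Request:
{"name": "step_hand", "arguments": {"ticks": {"dx": [0,0,0],"dy": [0,0,0],"dz": [0.008,0.008,0],"twist": [0,0,0],"aperture": [0.01,0.01,0.01]}}}

```text
time_s: 29.35
position: [0.6846, 0.1095, 0.2041]
tool_rot: [[-0.041, 0.999, 0.001], [0.999, 0.041, 0.0], [0.0, 0.001, -1.0]]
ft_force: [-2.7, 0.5, 5.6]
grip_width: 0.0152
gripper_force: 71.6
```

To row units: -0.04 m is -0.8, -0.03 m is -0.6.

Request:
{"name": "step_hand", "arguments": {"ticks": {"dx": [0,0,0,0,0,0,0,0.6,0.6],"dy": [0,0,0,0,0,0,-0.4,-0.8,-0.8],"dz": [0,0,0,-0.3,-0.6,-0.6,-0.4,0,0],"twist": [0,0,0,0,0,0,0,0,0],"aperture": [0.045,0.045,0.045,0.045,0.045,0.045,0.045,0.045,0.045]}}}

```text
time_s: 30.25
position: [0.5813, 0.1652, 0.298]
tool_rot: [[-0.039, 0.999, 0.001], [0.999, 0.039, 0.0], [0.0, 0.001, -1.0]]
ft_force: [0.6, 1.0, 0.4]
grip_width: 0.045
gripper_force: 0.0
```

Request:
{"name": "step_hand", "arguments": {"ticks": {"dx": [0,0,0,0,0],"dy": [-0.8,-0.8,-0.8,0,0],"dz": [0,0,0,0,0],"twist": [0,0,0,0,0],"aperture": [0.045,0.045,0.045,0.045,0.045]}}}

```text
time_s: 30.75
position: [0.4621, 0.1604, 0.2986]
tool_rot: [[-0.041, 0.999, 0.002], [0.999, 0.041, 0.0], [0.0, 0.002, -1.0]]
ft_force: [-0.2, -0.2, 0.5]
grip_width: 0.045
gripper_force: 0.0
```

```bash
python3 - <<'E'
from h import *
from rig import *
for n in("side","top"):
    g=get_image(n);cv2.imwrite(f"pics/{n}5.png",g["pixels"][:,:,::-1])
    P=cloud(g).reshape(-1,3);P=P[np.isfinite(P).all(1)]
    B=lambda a,b,c,d,e,f:P[(P[:,0]>a)&(P[:,0]<b)&(P[:,1]>c)&(P[:,1]<d)&(P[:,2]>e)&(P[:,2]<f)]
    for k,q in {'stop':B(.56,.64,.198,.24,.06,.12),'stub':B(.58,.62,.17,.199,.075,.12),'coll':B(.57,.64,.085,.125,.09,.108),'vr':B(.56,.65,.03,.085,.06,.088),'dial':B(.58,.63,.06,.15,.14,.2),'post':B(.66,.71,.08,.14,.205,.235),'base':B(.64,.72,.06,.15,.085,.105)}.items():
        if len(q)>4: print(n,k,len(q),rect(q),q.min(0).round(4),q.max(0).round(4))
g=get_image("side"); p=g["pixels"][190:390,110:300,::-1]; cv2.imwrite("pics/crop5.png",cv2.resize(p,None,fx=3,fy=3,interpolation=3)[:600])
E
```

```text
side stop 592 (array([600.8, 213. ]), array([41.6, 25.3]), 3.9) [0.5796 0.1995 0.06  ] [0.6222 0.2262 0.0976]
side stub 254 (array([599.9, 183.6]), array([39.2, 26.7]), 1.2) [0.5805 0.17   0.0753] [0.6197 0.1971 0.1003]
side coll 269 (array([602.9, 112.3]), array([33.2, 25.3]), 0.1) [0.5862 0.0997 0.0901] [0.6195 0.125  0.1077]
side dial 146 (array([611.7, 118.4]), array([34.3, 16.8]), 3.0) [0.5945 0.1092 0.1422] [0.6292 0.1262 0.1766]
side post 190 (array([684., 110.]), array([17. , 15.9]), 2.2) [0.6754 0.1019 0.2051] [0.6927 0.118  0.2269]
side base 675 (array([682. , 112.3]), array([60.5, 45.4]), 4.1) [0.6519 0.0878 0.0851] [0.711  0.1359 0.1049]
top stop 110 (array([604.1, 204. ]), array([43.3, 19.2]), 30.1) [0.5808 0.199  0.0601] [0.6192 0.2231 0.0989]
top stub 90 (array([598.9, 183.2]), array([25.9, 36. ]), 89.6) [0.5809 0.1702 0.0796] [0.6169 0.1961 0.0988]
top coll 163 (array([602.7, 104.8]), array([32.8, 40.6]), 5.2) [0.5856 0.085  0.0903] [0.6208 0.1246 0.1071]
top vr 215 (array([606.6,  59.9]), array([61.3, 49.4]), 2.6) [0.5754 0.0348 0.0606] [0.638  0.0839 0.088 ]
top dial 235 (array([611.9, 104.7]), array([35. , 41.5]), 5.5) [0.5938 0.083  0.1407] [0.63   0.1243 0.1924]
top post 83 (array([683.8, 109.1]), array([18.2, 15.5]), 4.5) [0.6747 0.1011 0.2055] [0.6934 0.1166 0.2268]
top base 274 (array([681.2, 109. ]), array([60.8, 50.2]), 3.2) [0.6512 0.0829 0.0854] [0.7122 0.134  0.102 ]
```

View pics/crop5.png

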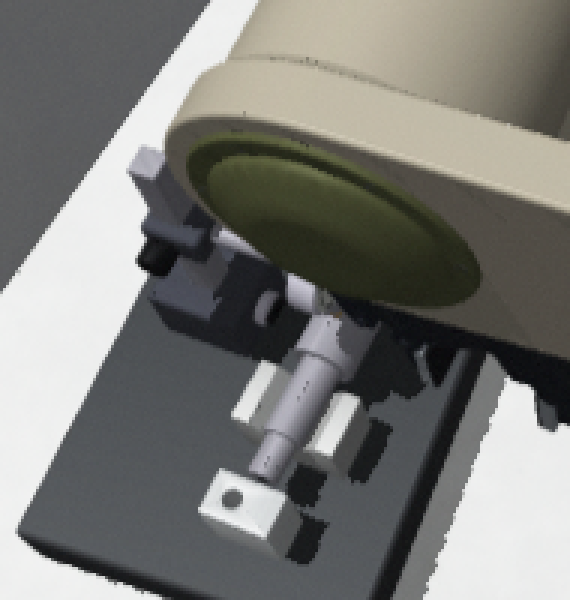

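The crop shows the stop block at (245,510) just off the stub at (265,465), and the dial stand upright with its plunger on the collar at (325,315). The measurements agree: stop gap about 4 mm, dial centre at y 104.7 mm over the collar. Handing in.

```bash
python3 -c "
from rig import *
print(close_job())"
```

```text
the job is handed in; nothing more can be done
None
```

The job is handed in at about 31 s, with no verdict returned: V-blocks about 100 mm apart, spindle in both Vs with the hexagon right, stop block about 4 mm off the stub, and the dial stand set down with its plunger over the collar (contact not directly measured).

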